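Clear the timer and flip the tool tin open

TASK

The wind-up timer stands in the way in front of the closed tool tin. With the fingertips, push the timer sideways along the worktop, towards the side where the small bottle stands and away from the beaker, until it no longer stands in front of the tin. Then get the fingertips under the tab on the tin's lid and flip the lid up and over, past upright, so that it stays open by itself; do not pick up the timer, and leave the beaker, the bottle and the felt disc where they are.

Things in the scene. Friction and masses are not known exactly. Their poses are not given: they have to be found in the camera images.
- tool_tin: flat red metal tin, 113 (x) x 192 (y) x 38 (z) mm, fixed to the worktop. Origin: centre of its underside. x points from its front (the side with the tab, towards the robot) to its back; y along its length, to the left. Flat lid 2 mm thick on top of the 36 mm walls; hinge line along y at the top back edge, x +54, z 36 mm. (A tall hood stands at the worktop's right end, near the arm's start.)
- tool_tin_lid (a joint): lid of the tin: 0 = closed, grows as it opens, 1.57 = upright, 1.92 = fully open against its stop, leaning back. Light hinge (under 5 N upwards at the tab lifts it), no spring: let go well short of upright it falls shut, past 1.75 it drops back onto its stop; within about 0.15 of upright it may stand.
- tab (a point): middle of the lid's thumb tab, moves with the lid. Tab: plain steel strip 44 mm wide (y), 3 mm thick, at the middle of the lid's front edge. Closed, in the tin's frame: its leaf starts at x -53, z 39 mm and juts forward 32 mm, rising 40 degrees, to a round end at x -78, z 60 mm; the point is at x -68, y 0, z 52 mm. Free space below it: fingertips tilted a little forward go under from the front.
- kitchen_timer: round wind-up timer, white base and red dial, 62 mm across, 37 mm high, about 0.1 kg, loose; the dial does not turn. Origin: centre of its underside. It starts in front of the tin's tab, about 8 to 22 mm before the tab's end.
- beaker_250: clear beaker, partly filled, 75 mm across, 93 mm high, loose. Origin: centre of its underside. Stands to one side of the tin's front (left or right varies). To be left alone.
- bottle_small: small white bottle with a screw cap, 36 mm across, 73 mm high, loose. Origin: centre of its underside. Stands on the other side of the tin's front than the beaker, about 0.29 m from the tin's middle line. To be left alone.
- felt_buff: grey felt polishing disc, 50 mm across, 12 mm thick, lying loose beside the tin's left end. Origin: centre of its underside. To be left alone.
Not all that is in view belongs to the job. There is more than one size of the kitchen_timer; the one meant has the size given above.

How it is judged:
By the outcome, as a careful person would: the job done as asked, in the order asked, and still so for the second after the job is handed in, with the robot touching nothing.
It also fails if it takes over 54 s, if anything falls off the work surface, if the arm or the gripper's body presses on something with over 40 N, if the wrist force passes 120 N, or if a joint passes its speed limit or range.

ROBOT

A 7-joint arm with a two-finger parallel gripper is mounted at the origin on a cart in front of the work surface, level with it; the furniture and walls round the work are solid. World frame = base frame: x ahead of the robot, y to its left, z up, the work surface at z = 0. Lengths are in m, angles in rad, forces in N, time in s.
With the tool pointing down it reaches from about 0.425 to 0.925 m from the base axis. Payload 6.8 kg.
Tool frame: the origin (TCP) lies on the mounting face of the last link; the fingertips stand 173 mm ahead of it and the grasp point (between the pads) lies 155 mm ahead of it; z points along the fingers, y is the line along which they close (so a half turn about z gives the same grasp; the last joint's range is limited). The gripper opens to 85 mm and grips with 20 to 120 N. Pads are 22 mm wide; open, the fingers measure 114 mm over their backs; the gripper's body (76 mm by 85 mm) begins 54 mm behind the grasp point. The pads swing forward as they close: fully open they stand 13 mm farther back than shut.
Start: joints at [1.028, 0.477, 0.022, 1.555, -0.011, 1.109, -0.083], TCP at [0.284, -0.612, 0.405] pointing down, gripper open.
Joint ranges: [-2.96, 2.96], [-0.34, 2.1], [-1.41, 1.46], [0.24, 2.44], [-1.37, 4.51], [0.17, 1.92], [-2.96, 2.96]. Speed limits (rad/s): [2.39, 2.39, 3.14, 3.14, 3.14, 3.14, 3.14].

INTERFACE

Orientations are given as a unit quaternion [w, x, y, z].
In Python, from station import bot gives the robot as it stands. The module is installed in compiled form; this text tells all that it offers.
- The arm moves only by the shell command python3 -m pendant 'ROWS' [FORCE]. ROWS is JSON, a list of rows, each a list of 5 numbers: the finger opening in m, from 0 to 0.0854, then the shift along the tool's x, y, z in m, then the turn about the tool's z in degrees. In form: [[jaw, x, y, z, yaw], ...]. A call has 1 to 12 rows; each row shifts and turns the commanded pose from where the row before left it, along the tool's axes as they then stand; what a row does not reach is not made up. A row lasts 1/12 s, in which the tool goes at most 41.7 mm and 7.16 degrees, less where a joint would pass 70% of its speed; a pose out of reach is approached as far as the arm can. A call with a gripper value outside its range is refused whole. The fingers move at their own pace and stop on an object; FORCE is the grip in N (left out, the last holds). Time passes only in rows, so rows that do not move let the fingers close. It gives the time, the measured TCP pose, the force, the opening and the grip force at its end, in the units of the state.
- bot.get_obs(): the state, without advancing time (a new reading comes with each control period).
- bot.read_camera(name): name is "scene" or "top" or "wrist"; returns (picture, depth): 400x640x3 uint8, blue, green, red; 400x640 float32, m along the optical axis (not along the pixel's ray), 0 where there is no reading.
- bot.camera_model(name): a dict with "intrinsics" (3x3 intrinsics, pixels), "R" (3x3) and "t" (3): a world point X has camera coordinates R X + t. Camera axes: x right, y down, z forward; pixel columns grow to the right and rows downward; lengths in m; the calibration is good to about 2 mm. A picture is of the moment at which its call begins: read the wrist's pose just before it. camera_model takes no time and is no camera call; for the wrist camera it gives the pose at the moment of the call.
- bot.hand_in(): hands the job in; it is judged then, once.
Trained networks look in the newest picture that a camera, given by its name, has taken for a name from the list of things; names that differ only in an ending like _2 or _b are one class to them, and where a whole thing is asked for, a point or a joint stands for the part that bears it (a point fixed in the world has none). Each returns a list of dicts, best first, with "score" (0 to 1); they miss things now and then, are a little off and sometimes report something else, mostly with a low value. They report only what shows in the picture. A call takes as long as a camera call. They do not tell look-alikes from the thing itself.
- bot.boxes_of(name, camera): "at" ([column, row] in pixels, amid what is visible of it).
- bot.trace(name, camera): "mask" (400x640 bool, what is visible of it) and "at" ([column, row] in pixels, amid what is visible of it).
- bot.pinpoint(name, camera): "at" ([column, row] in pixels: a listed point, or the origin of a listed thing).
The state is a dict: "t": time; "q": joint angles; "joint_vel": joint speeds; "joint_torque": joint torques, N m; "eef_pos": TCP position; "tool_rot": TCP orientation; "contact_force": force on the tool from outside, world axes, zero at the start; "torque": the same for the moment, N m; "gripper_width": opening from 0.0 (shut) to 1.0 (fully open); "grasp_force": force on a finger pad.
Only numpy, scipy, OpenCV 4.12 (cv2) and the standard library are available. Lean on these libraries where they do the work, as an engineer would, in place of code of your own. Each camera call takes 0.05 s, during which the arm holds its last target. There are 200 camera calls.

## Working session

There is one attempt and no reset: what is moved stays moved. The work goes in short steps, Python scripts to look and compute and a shell command to move; the robot and the scene stay as the last step left them, time stands still between calls to the robot, and variables do not carry over. Pictures are saved under pics/ and viewed, at most 10 in all, crops included, and the job is handed in when it is done.

```bash
mkdir -p pics
cat > h.py <<'E'
import numpy as np, cv2
from station import bot
def world(cam,u,v,d,m=None):
    m=m or bot.camera_model(cam);K=np.array(m["intrinsics"]);R=np.array(m["R"]);t=np.array(m["t"])
    return R.T@(d*np.linalg.inv(K)@[u,v,1]-t)
def onplane(cam,u,v,z):
    m=bot.camera_model(cam);K=np.array(m["intrinsics"]);R=np.array(m["R"]);t=np.array(m["t"])
    c=-R.T@t; r=R.T@np.linalg.inv(K)@[u,v,1]; return c+r*(z-c[2])/r[2]
def cloud(cam,mask,dep):
    vs,us=np.nonzero(mask&(dep>0)); m=bot.camera_model(cam);K=np.array(m["intrinsics"]);R=np.array(m["R"]);t=np.array(m["t"])
    d=dep[vs,us]; P=np.linalg.inv(K)@np.vstack([us*d,vs*d,d]); return (R.T@(P-t[:,None])).T
E
python3 - <<'E'
from h import *
o=bot.get_obs();print(o["t"],o["eef_pos"],o["tool_rot"])
ims=[]
for c in("scene","top"):
    im,dep=bot.read_camera(c);ims.append(im)
    for n in("tool_tin","tool_tin_lid","kitchen_timer","beaker_250","bottle_small","felt_buff"):
        for r in bot.trace(n,c)[:3]:
            if r["score"]<.3: continue
            p=cloud(c,r["mask"],dep)
            if len(p)<5: continue
            print(c,n,round(r["score"],2),np.round(r["at"]),"lo",np.percentile(p,3,axis=0).round(3),"hi",np.percentile(p,97,axis=0).round(3))
    for r in bot.pinpoint("tab",c)[:2]:
        print(c,"tab",r["score"],r["at"],onplane(c,*r["at"],.052).round(3))
    for r in bot.pinpoint("tool_tin",c)[:2]: print(c,"tin",r["score"],r["at"],onplane(c,*r["at"],0).round(3))
    for r in bot.pinpoint("kitchen_timer",c)[:3]: print(c,"timer",r["score"],r["at"],onplane(c,*r["at"],0).round(3))
    cv2.imwrite(f"pics/{c}1.png",im)
E
```

```text
0.0 [ 0.28424965 -0.6119394   0.40371946] [-8.67990858e-04  9.76456554e-01  2.15712255e-01 -2.58880729e-04]
scene tool_tin 0.83 [283. 198.] lo [0.564 0.047 0.005] hi [0.687 0.234 0.043]
scene tool_tin_lid 0.83 [285. 195.] lo [0.567 0.048 0.034] hi [0.689 0.226 0.043]
scene kitchen_timer 0.78 [333. 220.] lo [0.489 0.064 0.006] hi [0.539 0.115 0.038]
scene kitchen_timer 0.72 [376. 234.] lo [0.405 0.009 0.005] hi [0.441 0.044 0.028]
scene kitchen_timer 0.67 [356. 267.] lo [0.366 0.103 0.004] hi [0.402 0.138 0.027]
scene beaker_250 0.64 [217. 297.] lo [0.419 0.371 0.012] hi [0.486 0.434 0.093]
scene beaker_250 0.61 [232. 234.] lo [0.578 0.273 0.005] hi [0.62  0.316 0.016]
scene bottle_small 0.65 [398. 152.] lo [ 0.571 -0.19   0.006] hi [ 0.598 -0.163  0.074]
scene felt_buff 0.91 [230. 233.] lo [0.578 0.274 0.006] hi [0.621 0.316 0.016]
scene tab 0.57 [308.7, 200.6] [0.565 0.115 0.052]
scene tab 0.47 [397.6, 162.1] [ 0.552 -0.146  0.052]
scene tin 0.86 [285.9, 201.8] [0.635 0.136 0.   ]
scene timer 0.79 [374.1, 235.2] [0.431 0.025 0.   ]
scene timer 0.68 [356.1, 268.3] [0.383 0.116 0.   ]
[... 285 characters left out ...]
028]
top kitchen_timer 0.54 [326. 204.] lo [0.491 0.061 0.001] hi [0.544 0.114 0.039]
top kitchen_timer 0.52 [313. 252.] lo [0.368 0.102 0.009] hi [0.404 0.138 0.029]
top beaker_250 0.64 [208. 226.] lo [0.419 0.37  0.003] hi [0.485 0.437 0.094]
top bottle_small 0.57 [422. 182.] lo [ 0.572 -0.193  0.011] hi [ 0.602 -0.162  0.075]
top felt_buff 0.53 [252. 174.] lo [0.581 0.272 0.007] hi [0.622 0.313 0.017]
top tab 0.86 [315.0, 184.7] [0.57  0.117 0.052]
top tin 0.91 [307.0, 162.1] [0.641 0.14  0.   ]
top tin 0.25 [215.8, 230.3] [0.445 0.397 0.   ]
top timer 0.68 [311.6, 249.9] [0.39  0.126 0.   ]
top timer 0.6 [323.7, 202.2] [0.525 0.091 0.   ]
top timer 0.43 [348.1, 236.3] [0.428 0.022 0.   ]
```

View pics/top1.png

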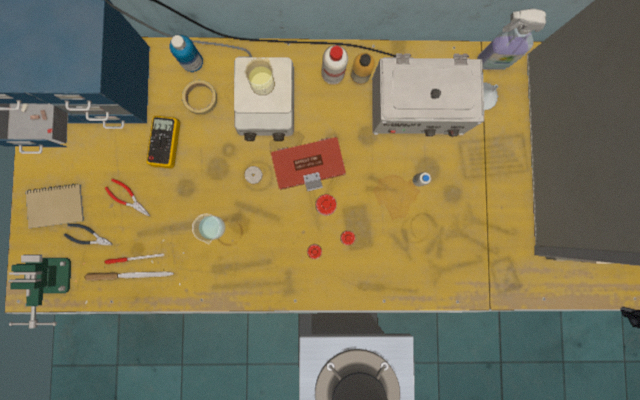

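View pics/scene1.png

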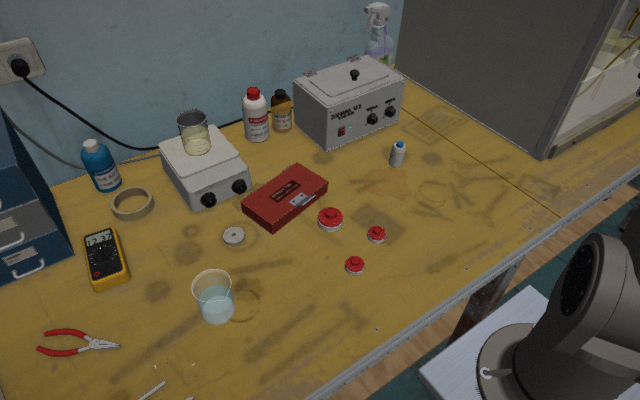

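The top view shows the closed red tin at pixel (308,164) with its tab at (315,182) and the large timer in front of it at (326,204). The two small look-alike timers are at (348,237) and (314,251), the bottle is on the right at (422,180), and the beaker is on the left at (208,228). The scene view agrees with this. Next I'll measure the tin's yaw and work out the approach.

```bash
python3 - <<'E'
from h import *
for c in("scene","top"):
    im,dep=bot.read_camera(c)
    r=bot.trace("tool_tin_lid",c)[0]; p=cloud(c,r["mask"],dep); p=p[(p[:,2]>.033)&(p[:,2]<.042)]
    (cx,cy),wh,a=cv2.minAreaRect(p[:,:2].astype(np.float32)); print(c,cx,cy,wh,a,len(p))
    yaw=np.deg2rad(a if wh[0]<wh[1] else a-90); yaw=(yaw+np.pi/2)%np.pi-np.pi/2
    ex=np.array([np.cos(yaw),np.sin(yaw)]);ey=np.array([-ex[1],ex[0]])
    print("yaw",np.rad2deg(yaw))
    f=lambda P:np.round([(P-[cx,cy])@ex,(P-[cx,cy])@ey],3)
    for n in("kitchen_timer","beaker_250","bottle_small"):
        for r in bot.trace(n,c)[:3]:
            q=cloud(c,r["mask"],dep); (x,y),rad=cv2.minEnclosingCircle(q[q[:,2]>.012][:,:2].astype(np.float32)); print(n,round(r["score"],2),round(x,3),round(y,3),round(rad,3),f(np.array([x,y])))
    for r in bot.pinpoint("tab",c)[:1]: print("tab",f(onplane(c,*r["at"],.052)[:2]))
E
python3 -m pendant '[[0.04,0,0,0,7.1],[0.04,0.01,-0.03,0,7.1],[0.04,0.01,-0.035,0,7.1],[0.04,0,-0.035,0,7.1]]' 40
```

```text
scene 0.6349327564239502 0.1371474713087082 (0.11507406085729599, 0.19455771148204803) 13.373482704162598 2559
yaw 13.373482704162603
kitchen_timer 0.89 0.515 0.089 0.029 [-0.128 -0.019]
kitchen_timer 0.8 0.386 0.118 0.021 [-0.247  0.039]
kitchen_timer 0.52 0.423 0.026 0.021 [-0.232 -0.059]
beaker_250 0.61 0.45 0.402 0.04 [-0.119  0.3  ]
bottle_small 0.63 0.587 -0.179 0.019 [-0.12  -0.296]
tab [-0.071 -0.005]
top 0.6330628395080566 0.1379636526107788 (0.11286286264657974, 0.19190649688243866) 13.909056663513184 2405
yaw 13.909056663513178
kitchen_timer 0.63 0.386 0.12 0.02 [-0.245  0.042]
kitchen_timer 0.6 0.588 -0.179 0.019 [-0.12  -0.297]
kitchen_timer 0.54 0.517 0.087 0.03 [-0.125 -0.021]
beaker_250 0.89 0.45 0.402 0.038 [-0.114  0.3  ]
bottle_small 0.48 0.588 -0.179 0.019 [-0.12  -0.297]
tab [-0.076  0.001]
t: 1.93
eef_pos: [0.2864, -0.5082, 0.4043]
tool_rot: [-0.0, 0.999, -0.033, 0.0]
contact_force: [2.3, -0.2, 0.6]
gripper_width: 0.477
grasp_force: 0.0
```

```bash
python3 -m pendant '[[0.04,0.010,-0.036,0,0],[0.04,0.010,-0.036,0,0],[0.04,0.010,-0.036,0,0],[0.04,0.010,-0.036,0,0],[0.04,0.010,-0.036,0,0],[0.04,0.010,-0.036,0,0]]'
python3 -m pendant '[[0.04,0.0093,-0.038,0,0],[0.04,0.0093,-0.038,0,0],[0.04,0.0093,-0.038,0,0],[0.04,0.0093,-0.038,0,0],[0.04,0.0093,-0.038,0,0],[0.04,0.0093,-0.038,0,0],[0.04,0.0093,-0.038,0,0],[0.04,0.0093,-0.038,0,0],[0.04,0.0093,-0.038,0,0],[0.04,0.0093,-0.038,0,0],[0.04,0.0093,-0.038,0,0],[0.04,0.0093,-0.038,0,0]]'
python3 -m pendant '[[0.04,0,0,0.006,7.1],[0.04,0,0,0.006,7.1],[0.04,0,0,0.006,7.1],[0.04,0,0,0.006,7.1],[0.04,0,0,0.006,7.1],[0.04,0,0,0.006,7.1],[0.04,0,0,0.006,7.1],[0.04,0,0,0.006,7.1],[0.04,0,0,0.006,7.1],[0.04,0,0,0.006,7.1],[0.04,0,0,0.006,1.5],[0.04,0,0,0,0]]'
```

```text
t: 2.43
eef_pos: [0.359, -0.2957, 0.4051]
tool_rot: [0.0, 1.0, -0.031, 0.0]
contact_force: [0.9, 1.0, -0.4]
gripper_width: 0.471
grasp_force: 0.0
t: 3.43
eef_pos: [0.4982, 0.1527, 0.405]
tool_rot: [-0.0, 1.0, -0.031, 0.0]
contact_force: [0.4, -0.6, -0.2]
gripper_width: 0.472
grasp_force: 0.0
t: 4.43
eef_pos: [0.4978, 0.1511, 0.3411]
tool_rot: [0.007, 0.844, -0.537, -0.006]
contact_force: [-0.4, 1.0, -0.3]
gripper_width: 0.467
grasp_force: 0.0
```

```bash
python3 -m pendant '[[0.04,0,0,0.03,6],[0.04,0,0,0.03,5.4],[0.04,0,0,0.02,0],[0.04,0,0,0,0]]'
python3 - <<'E'
from h import *
im,dep=bot.read_camera("wrist"); 
for r in bot.trace("kitchen_timer","wrist")[:3]:
    q=cloud("wrist",r["mask"],dep); print(r["score"],r["at"],q.mean(0),cv2.minEnclosingCircle(q[q[:,2]>.012][:,:2].astype(np.float32)))
cv2.imwrite("pics/w1.png",im)
E
```

```text
t: 4.77
eef_pos: [0.4954, 0.1501, 0.2586]
tool_rot: [0.01, 0.786, -0.618, -0.007]
contact_force: [-0.4, -0.8, -0.3]
gripper_width: 0.467
grasp_force: 0.0
0.89 [465.9, 194.5] [0.39391393 0.11860957 0.01891925] ((0.3900735378265381, 0.12029187381267548), 0.0208293329924345)
0.74 [463.3, 47.6] [0.43123056 0.02840012 0.01944273] ((0.4283296763896942, 0.027155054733157158), 0.02067454159259796)
0.71 [302.2, 110.5] [0.52119396 0.08670605 0.02962008] ((0.5212830901145935, 0.08806262165307999), 0.03017396107316017)
```

View pics/w1.png

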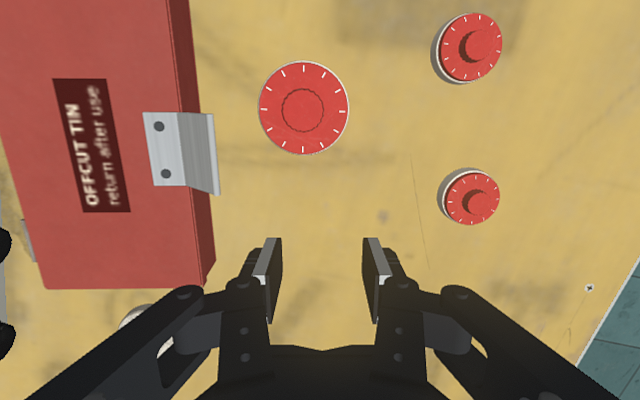

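The wrist view shows the timer at (303,108), ahead of the fingers, and the tab at (205,155), to the left of the pushing lane. I'll narrow the fingers and descend.

```bash
python3 -m pendant '[[0.02,0,-0.006,0,0],[0.02,0,0,0.03,0],[0.02,0,0,0.03,0],[0.02,0,0,0.011,0],[0.02,0,0,0,0]]'
```

```text
t: 5.28
eef_pos: [0.5017, 0.1508, 0.19]
tool_rot: [0.007, 0.786, -0.619, -0.006]
contact_force: [-0.3, -0.5, 0.7]
gripper_width: 0.234
grasp_force: 0.0
```

```bash
python3 -m pendant '[[0.02,0.01,0,0,0],[0.02,0.008,0,0,0],[0.02,0.008,0,0,0],[0.02,0.01,0,0,0],[0.02,0.012,0,0,0],[0.02,0.012,0,0,0],[0.02,0.012,0,0,0],[0.02,0.012,0,0,0]]'
python3 -m pendant '[[0.02,0.012,0,0,0],[0.02,0.012,0,0,0],[0.02,0.012,0,0,0],[0.02,0.012,0,0,0],[0.02,0.012,0,0,0],[0.02,0.012,0,0,0],[0.02,0.008,0,0,0],[0.02,0.005,0,0,0],[0.02,0.003,0,0,0],[0.02,0,0,0,0]]'
python3 - <<'E'
from h import *
c="top";im,dep=bot.read_camera(c)
for r in bot.trace("kitchen_timer",c)[:4]:
    q=cloud(c,r["mask"],dep); (x,y),rad=cv2.minEnclosingCircle(q[q[:,2]>.012][:,:2].astype(np.float32)); d=np.array([x-.634,y-.1375]); print(r["score"],x,y,rad,d@[.9715,.2368],d@[-.2368,.9715])
cv2.imwrite("pics/top2.png",cv2.resize(im[120:280,180:480],None,fx=2.5,fy=2.5))
E
```

```text
t: 5.95
eef_pos: [0.5224, 0.0689, 0.1918]
tool_rot: [0.005, 0.786, -0.618, -0.005]
contact_force: [-1.4, 4.9, 7.8]
gripper_width: 0.236
grasp_force: 3.7
t: 6.78
eef_pos: [0.5428, -0.0174, 0.1917]
tool_rot: [0.006, 0.785, -0.619, -0.005]
contact_force: [0.4, 3.0, 3.7]
gripper_width: 0.235
grasp_force: 2.2
0.58 0.38463515043258667 0.118972048163414 0.020361552014946938 -0.24664537034964565 0.041049691168320177
0.26 0.6020294427871704 0.2936345636844635 0.02473902702331543 0.0059132683482170005 0.15925535656745432
```

View pics/top2.png

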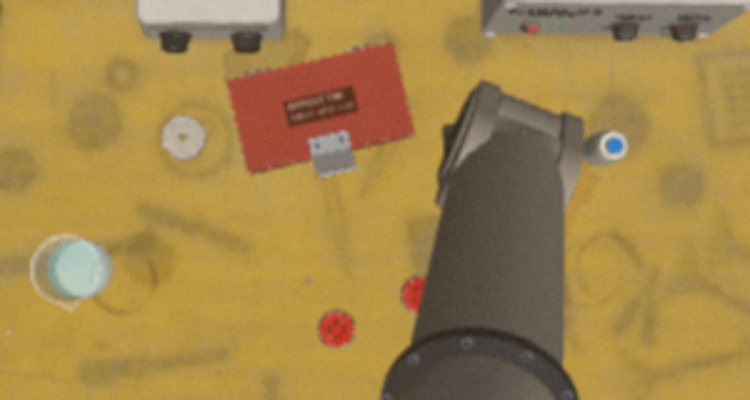

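The timer is hidden under the arm. I'll back off and check it with the wrist camera.

```bash
python3 -m pendant '[[0.02,-0.01,0,0,0],[0.02,-0.02,0,0,0],[0.02,0,0,-0.04,0],[0.02,0,0,-0.04,0],[0.02,0,0,-0.02,0],[0.02,0,0,0,0]]'
python3 - <<'E'
from h import *
c="wrist";im,dep=bot.read_camera(c)
for r in bot.trace("kitchen_timer",c)[:4]:
    q=cloud(c,r["mask"],dep); (x,y),rad=cv2.minEnclosingCircle(q[q[:,2]>.012][:,:2].astype(np.float32)); d=np.array([x-.634,y-.1375]); print(r["score"],r["at"],x,y,rad,q[:,2].max(),d@[.9715,.2368],d@[-.2368,.9715])
cv2.imwrite("pics/w2.png",im)
E
```

```text
t: 7.38
eef_pos: [0.5381, 0.0131, 0.2947]
tool_rot: [0.004, 0.786, -0.619, -0.003]
contact_force: [1.0, -0.6, 0.1]
gripper_width: 0.236
grasp_force: 0.0
0.94 [324.6, 108.9] 0.5470684170722961 -0.05007816478610039 0.029853124171495438 0.03493371715249718 -0.1288725422356129 -0.16164678825241627
0.63 [446.2, 337.4] 0.3811286389827728 0.1258712112903595 0.013302124105393887 0.023851007604421524 -0.2484182243946791 0.048582570057463643
0.56 [442.5, 231.3] 0.4218307137489319 0.026263386011123657 0.019987354055047035 0.024095837478197348 -0.23246329178547862 -0.057824683505940444
```

View pics/w2.png

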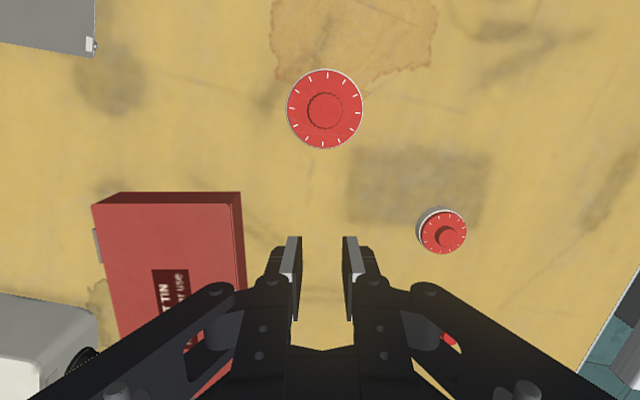

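The timer stands upright at (325,109), well past the tin's right end. Now I'll turn to face the tab.

```bash
python3 -m pendant '[[0.07,0,0,0,-7.1],[0.07,0,0,0,-7.1],[0.07,0,0,0,-7.1],[0.07,0,0,0,-7.1],[0.07,0,0,0,-7.1],[0.07,0,0,0,-7.1],[0.07,0,0,0,-7.1],[0.07,0,0,0,-7.1],[0.07,0,0,0,-7.1],[0.07,0,0,0,-7.1],[0.07,0,0,0,-7.1],[0.07,0,0,0,-7.1]]' 40
python3 -m pendant '[[0.07,0,0,0,-4.8],[0.07,-0.006,-0.033,0,0],[0.07,-0.006,-0.033,0,0],[0.07,-0.006,-0.032,0,0],[0.07,0,0,0,0]]'
python3 - <<'E'
from h import *
c="wrist";o=bot.get_obs();im,dep=bot.read_camera(c)
h=2*np.arctan2(o["tool_rot"][2],o["tool_rot"][1]);print("heading",np.rad2deg(h))
for r in bot.pinpoint("tab",c)[:2]:
    P=onplane(c,*r["at"],.052);d=P[:2]-o["eef_pos"][:2]
    print(r,P,"tool dx,dy",d@[np.cos(h),np.sin(h)],d@[np.sin(h),-np.cos(h)])
cv2.imwrite("pics/w3.png",im)
E
```

```text
t: 8.48
eef_pos: [0.5358, 0.0134, 0.2889]
tool_rot: [0.001, 0.997, 0.08, -0.01]
contact_force: [-0.4, 0.2, -0.9]
gripper_width: 0.819
grasp_force: 0.0
t: 8.9
eef_pos: [0.493, 0.1103, 0.2891]
tool_rot: [-0.001, 0.992, 0.122, -0.011]
contact_force: [0.2, -0.0, -1.2]
gripper_width: 0.818
grasp_force: 0.0
heading 14.070421223918819
{'at': [335.2, 88.3], 'score': 0.91} [0.57111892 0.11790218 0.052     ] tool dx,dy 0.07760009480675832 0.01161333567375222
```

View pics/w3.png

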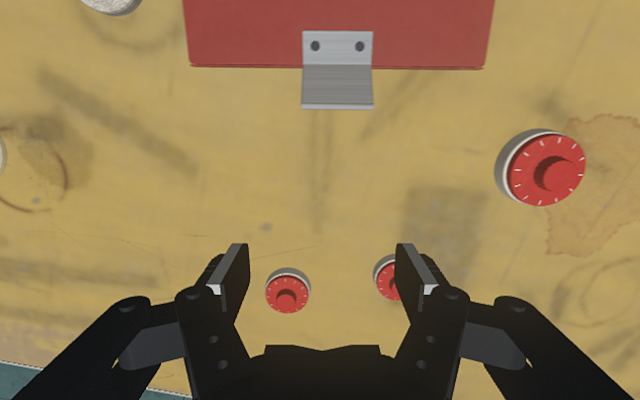

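The tab is at (337,88) and closed, and the fingers' mid-line is at u≈322. I'll straddle the tab at its sides and close on it, because the tool cannot tilt.

```bash
python3 -m pendant '[[0.07,0.03,0.006,0,0],[0.07,0.03,0.005,0,0],[0.07,0.022,0,0,0],[0.07,0,0,0.03,0],[0.07,0,0,0.03,0],[0.07,0,0,0.015,0],[0.07,0,0,0.005,0],[0.07,0,0,0,0]]'
python3 - <<'E'
from h import *
c="wrist";im,dep=bot.read_camera(c);cv2.imwrite("pics/w4.png",im)
E
```

```text
t: 9.67
eef_pos: [0.5766, 0.1111, 0.2077]
tool_rot: [0.001, 0.993, 0.117, -0.01]
contact_force: [0.7, -0.4, 0.5]
gripper_width: 0.82
grasp_force: 0.0
```

View pics/w4.png

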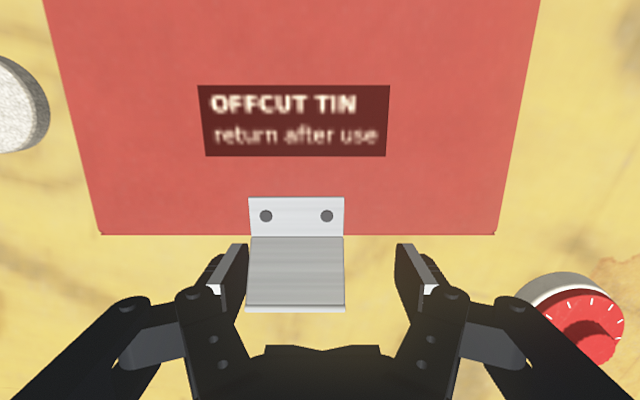

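The tab is centred at u≈297 and the fingers' middle is at u≈322, so I need to shift about 11.5 mm towards −y in the tool frame before closing.

```bash
python3 -m pendant '[[0.07,-0.002,-0.006,0,0],[0.07,-0.002,-0.0055,0,0],[0.07,0,0,0,0],[0.06,0,0,0,0],[0.05,0,0,0,0],[0.035,0,0,0,0],[0.035,0,0,0,0],[0.035,0,0,0,0]]' 40
```

```text
t: 10.38
eef_pos: [0.571, 0.1219, 0.2108]
tool_rot: [0.001, 0.993, 0.118, -0.008]
contact_force: [-2.0, -2.5, 7.6]
gripper_width: 0.499
grasp_force: 39.6
```

Gripped. I'll lift in an arc, checking early.

```bash
python3 -m pendant '[[0.035,0.0015,0,-0.008,0],[0.035,0.0016,0,-0.0077,0],[0.035,0.0025,0,-0.0077,0],[0.035,0.0027,0,-0.0076,0],[0.035,0.0071,0,-0.0144,0],[0.035,0,0,0,0]]'
python3 - <<'E'
from h import *
c="scene";im,dep=bot.read_camera(c);cv2.imwrite("pics/s2.png",cv2.resize(im[60:300,180:440],None,fx=2.2,fy=2.2))
E
```

```text
t: 10.88
eef_pos: [0.5877, 0.126, 0.2573]
tool_rot: [0.001, 0.993, 0.118, -0.007]
contact_force: [1.3, -3.3, -2.9]
gripper_width: 0.499
grasp_force: 42.4
```

View pics/s2.png

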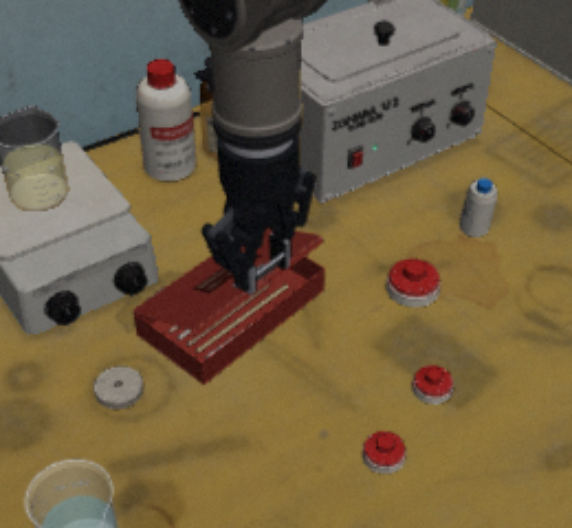

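The lid is held at the tab (around (268,268)) and is rising, with the contents showing. I'll continue the arc.

```bash
python3 -m pendant '[[0.035,0.0089,0,-0.0134,0],[0.035,0.0106,0,-0.0121,0],[0.035,0.0121,0,-0.0106,0],[0.035,0.0134,0,-0.0089,0],[0.035,0,0,0,0]]'
python3 -m pendant '[[0.035,0.0144,0,-0.0071,0],[0.035,0.0153,0,-0.0052,0],[0.035,0.0157,0,-0.0031,0],[0.035,0.0161,0,-0.001,0],[0.035,0,0,0,0]]'
```

```text
t: 11.35
eef_pos: [0.632, 0.1367, 0.2999]
tool_rot: [0.001, 0.993, 0.118, -0.008]
contact_force: [-0.5, -4.7, 0.1]
gripper_width: 0.494
grasp_force: 42.9
t: 11.77
eef_pos: [0.6926, 0.1513, 0.3151]
tool_rot: [0.001, 0.993, 0.118, -0.007]
contact_force: [-0.5, -4.7, 5.9]
gripper_width: 0.49
grasp_force: 39.8
```

```bash
python3 -m pendant '[[0.035,0.0161,0,0.001,0],[0.035,0.0157,0,0.0031,0],[0.035,0.0150,0,0.005,0],[0.035,0,0,0,0]]'
python3 - <<'E'
from h import *
c="scene";im,dep=bot.read_camera(c);cv2.imwrite("pics/s3.png",cv2.resize(im[60:300,180:440],None,fx=2.2,fy=2.2))
E
```

```text
t: 12.1
eef_pos: [0.7389, 0.1624, 0.3061]
tool_rot: [0.001, 0.993, 0.118, -0.005]
contact_force: [3.1, -3.3, 8.0]
gripper_width: 0.483
grasp_force: 39.5
```

View pics/s3.png

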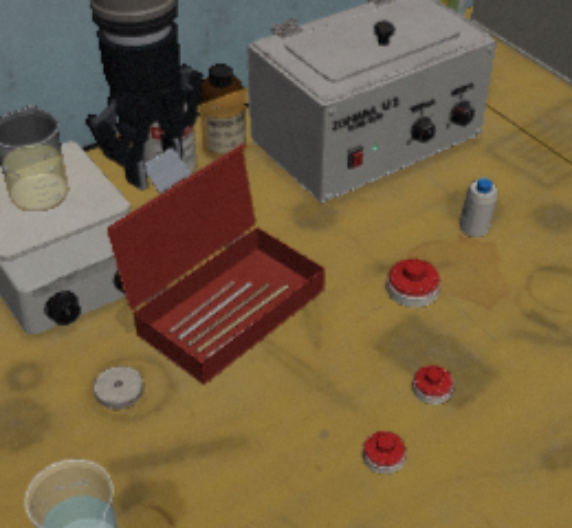

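The lid is past upright and the tab is held near (165,172). I'll release it, withdraw upward and check.

```bash
python3 -m pendant '[[0.06,0,0,0,0],[0.06,0,0,0,0],[0.06,0,0,0,0],[0.06,0,0,-0.01,0],[0.06,0,0,-0.03,0],[0.06,0,0,-0.03,0],[0.06,-0.01,0,-0.03,0],[0.06,-0.03,0,-0.01,0],[0.06,-0.03,0,0,0],[0.06,-0.03,0,0,0],[0.06,0,0,0,0],[0.06,0,0,0,0]]'
python3 - <<'E'
from h import *
c="scene";im,dep=bot.read_camera(c)
for n in("tool_tin_lid","kitchen_timer","beaker_250","bottle_small","felt_buff"):
    for r in bot.trace(n,c)[:2]:
        p=cloud(c,r["mask"],dep);print(n,round(r["score"],2),np.percentile(p,3,axis=0).round(3),np.percentile(p,97,axis=0).round(3))
        if n=="tool_tin_lid":
            q=p[p[:,2]>.06];d=(q[:,:2]-[.634,.1375])@[.9715,.2368]
            s=np.polyfit(q[:,2],d,1);print("lid angle",np.pi/2+np.arctan(s[0]),s)
cv2.imwrite("pics/s4.png",cv2.resize(im[60:300,180:440],None,fx=2.2,fy=2.2))
E
```

```text
t: 13.15
eef_pos: [0.6394, 0.1397, 0.4174]
tool_rot: [0.0, 0.993, 0.118, -0.008]
contact_force: [0.1, 0.6, 0.0]
gripper_width: 0.7
grasp_force: 0.0
tool_tin_lid 0.56 [0.672 0.066 0.039] [0.728 0.24  0.157]
lid angle 1.7849234222692487 [0.21746086 0.04434887]
kitchen_timer 0.73 [ 0.521 -0.077  0.004] [ 0.572 -0.022  0.038]
kitchen_timer 0.69 [0.405 0.01  0.001] [0.442 0.045 0.027]
beaker_250 0.86 [0.419 0.372 0.012] [0.486 0.434 0.093]
bottle_small 0.7 [ 0.571 -0.187  0.006] [ 0.598 -0.163  0.074]
felt_buff 0.84 [0.579 0.273 0.005] [0.622 0.315 0.016]
```

View pics/s4.png

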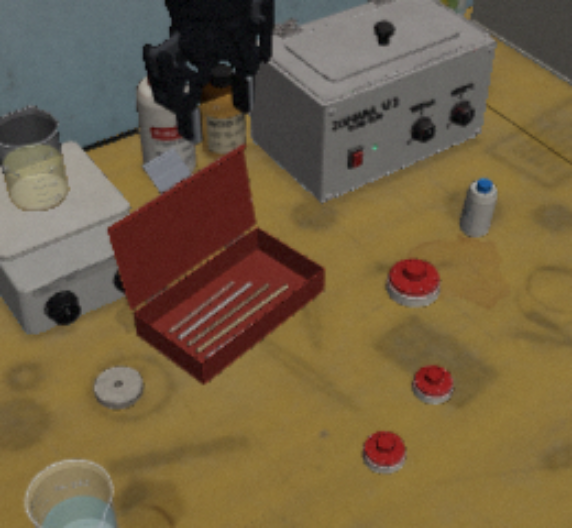

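The lid stays open by itself at about 1.8 rad and everything else is undisturbed. I'll nudge it gently from the front to be sure it rests on its stop.

```bash
python3 -m pendant '[[0.04,-0.01,0,0.03,0],[0.04,0,0,0.035,0],[0.04,0,0,0.035,0],[0.04,0,0,0.025,0],[0.04,0,0,0,0],[0.04,0.02,0,0,0],[0.04,0.02,0,0,0],[0.04,0.015,0,0,0],[0.04,0.008,0,0,0],[0.04,0.005,0,0,0],[0.04,0,0,0,0]]'
python3 -m pendant '[[0.04,0.004,0,0,0],[0.04,0,0,0,0]]'
python3 -m pendant '[[0.04,0.004,0,0,0],[0.04,0,0,0,0]]'
```

```text
t: 14.37
eef_pos: [0.6959, 0.1532, 0.291]
tool_rot: [0.001, 0.993, 0.118, -0.008]
contact_force: [0.8, 0.2, 0.5]
gripper_width: 0.47
grasp_force: 0.0
t: 14.53
eef_pos: [0.699, 0.1538, 0.2906]
tool_rot: [0.001, 0.993, 0.118, -0.008]
contact_force: [-0.2, -0.1, -0.0]
gripper_width: 0.468
grasp_force: 0.0
t: 14.7
eef_pos: [0.7031, 0.1549, 0.2904]
tool_rot: [0.001, 0.993, 0.118, -0.008]
contact_force: [-0.4, -0.2, 0.7]
gripper_width: 0.468
grasp_force: 0.0
```

```bash
python3 -m pendant '[[0.04,0.004,0,0,0],[0.04,0.003,0,0,0],[0.04,0,0,0,0]]'
python3 -m pendant '[[0.04,0.004,0,0,0],[0.04,0,0,0,0]]'
```

```text
t: 14.95
eef_pos: [0.7088, 0.1562, 0.29]
tool_rot: [0.001, 0.993, 0.118, -0.011]
contact_force: [-7.4, -1.4, 5.5]
gripper_width: 0.469
grasp_force: 4.4
t: 15.12
eef_pos: [0.7106, 0.1565, 0.2898]
tool_rot: [0.001, 0.993, 0.118, -0.015]
contact_force: [-18.9, -3.8, 13.9]
gripper_width: 0.472
grasp_force: 11.6
```

The lid is firm against its stop. I'll back away and check.

```bash
python3 -m pendant '[[0.04,-0.01,0,0,0],[0.04,-0.03,0,0,0],[0.04,-0.03,0,-0.02,0],[0.04,-0.01,0,-0.04,0],[0.04,0,0,-0.04,0],[0.04,-0.03,0,-0.03,0],[0.04,-0.03,0,0,0],[0.04,0,0,0,0],[0.04,0,0,0,0],[0.04,0,0,0,0]]'
python3 - <<'E'
from h import *
c="scene";im,dep=bot.read_camera(c)
for n in("tool_tin_lid","kitchen_timer"):
    for r in bot.trace(n,c)[:2]:
        p=cloud(c,r["mask"],dep);print(n,round(r["score"],2),np.percentile(p,3,axis=0).round(3),np.percentile(p,97,axis=0).round(3))
E
```

```text
t: 15.95
eef_pos: [0.5804, 0.1253, 0.4219]
tool_rot: [0.001, 0.993, 0.118, -0.008]
contact_force: [-0.2, -0.0, -0.6]
gripper_width: 0.469
grasp_force: 0.0
tool_tin_lid 0.8 [0.675 0.069 0.041] [0.742 0.241 0.147]
kitchen_timer 0.68 [0.366 0.104 0.007] [0.4   0.138 0.027]
kitchen_timer 0.55 [0.404 0.007 0.002] [0.44  0.045 0.027]
```

```bash
python3 -c "
from station import bot
print(bot.hand_in())"
```

```text
the job is handed in; nothing more can be done
None
```

The timer now stands clear of the tin on the bottle's side, and the lid is open on its stop and stays there by itself. The tool can't tilt, so I gripped the tab by its sides and swung the lid over instead of going under it. The beaker, bottle and felt disc measured unmoved before a last nudge to the lid, and the job was handed in at about 16 s.

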